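# Clamp the lathe's tool-rest base with its reversible ratchet

## Robot

A 6-joint arm with a two-finger parallel gripper is mounted at the origin on the work surface. World frame = base frame: x ahead of the robot, y to its left, z up, the work surface at z = 0. Lengths are in m, angles in degrees, forces in N, time in s.
With the tool pointing down it reaches from about 0.35 to 0.875 m from the base axis. Payload 4.2 kg.
Tool frame: the origin (TCP) lies on the centre line of the jaws, within the pads' length; the fingertips stand 11 mm ahead of it and the grasp point (between the pads) lies 8 mm behind it; z points along the fingers, y is the direction in which the jaws open and shut (so a half turn about z gives the same grasp; the last joint's range is limited). The gripper opens to 85 mm and grips with 20 to 120 N. Pads are 22 mm wide; open, the fingers measure 114 mm over their backs; the gripper's body (76 mm by 85 mm) begins 54 mm behind the grasp point. The pads swing forward as they close: fully open they stand 13 mm farther back than shut.
Start: joints at [-60.699, 22.042, 0.453, 0, -68.411, -14.817], TCP at [0.156, -0.605, 0.242] pointing down, gripper open.
Joint ranges: [-179.83, 179.83], [-69.29, 118.12], [-61.27, 80.66], [-181.25, 117.63], [-171.15, -9.14], [-177.46, 177.46]. Speed limits (degrees/s): [159.86, 159.86, 180, 180, 180, 180].

## Interface

Orientations are given as a 3x3 rotation matrix whose columns are the frame's x, y, z axes.
In Python, from cell import ctrl gives the robot as it stands. The module is installed in compiled form; this text tells all that it offers.
- The arm moves only by the tool arm_command, never from a script. Its argument "commands" is a list of rows, each a list of 3 entries, a list of its own where there are three numbers: the shift along the tool's x, y, z in mm, then the turn, a rotation vector about the tool's x, y, z in degrees, then the opening, from 0 (shut) to 1 (fully open). In form: [[[dx, dy, dz], [wx, wy, wz], hand], ...]. A call has 1 to 12 rows; each row is the pose to reach, as a shift and turn from the pose commanded when the call began, along the tool's axes at that moment; what a row does not reach only later rows make up. A row lasts 1/12 s, in which the tool goes at most 41.7 mm and 7.16 degrees, less where a joint would pass 70% of its speed; a pose out of reach is approached as far as the arm can. A call with a gripper value outside its range is refused whole. The fingers move at their own pace and stop on an object; "force" is the grip in N (left out, the last holds). Time passes only in rows, so rows that repeat a pose let the fingers close. It gives the time, the measured TCP pose, the force and the opening at its end, in the units of the state.
- ctrl.get_state(): the state, without advancing time (a new reading comes with each control period).
- ctrl.capture(name): name is "scene" or "top" or "wrist"; returns a dict with "image" (480x640x3 uint8, red, green, blue), "fx", "fy", "cx", "cy" (pixels), "dist" ([k1, k2, p1, p2, k3] as OpenCV has them; the pictures are not rectified), "pose" (4x4, takes a point from camera to world coordinates); the wrist camera has in their place "tool_from_camera" (4x4, takes a point from camera to tool coordinates, whose origin is the TCP and whose axes are the flange's). Camera axes: x right, y up, looking along -z (the intrinsics and any distortion apply to the point x, -y, -z); pixel columns grow to the right and rows downward; lengths in m; the calibration is good to about 2 mm. A picture is of the moment at which its call begins: read the wrist's pose just before it. There is no depth.
- ctrl.job_done(): hands the job in, once; it reports no verdict.
The state is a dict: "t": time; "q": joint angles; "joint_velocities": joint speeds; "joint_torque": joint torques, N m; "tool_pos": TCP position; "ee_rot": TCP orientation; "contact_force": force on the tool from outside, world axes, zero at the start; "wrist_torque": the same for the moment, N m; "width": finger opening in m.
Only numpy, scipy, OpenCV 4.12 (cv2) and the standard library are available. Lean on these libraries where they do the work, as an engineer would, in place of code of your own. Each camera call takes 0.05 s, during which the arm holds its last target.

## Task

The tool-rest base on the wooden lathe bed is loose and the ratchet on its clamp nut is still set to undo. Gently flip the small thumb lever on the ratchet head over to tighten, swing the handle back to feel that it now clicks round freely, then tighten the nut clockwise (seen from above), in as many strokes as it takes, until it holds firm against a steady pull of about 10 N on the black grip - not above 13 N, and never turning the nut looser. Then let go of the ratchet, and leave the parts lying about where they are.

Things in the scene. Friction and masses are not known exactly. Their poses are not given: they have to be found in the camera images.
- stud (a point): On the axis of the upright clamp stud, at mid-height of the ratchet (148 mm above the bench, 48 mm above the bed). The stud stands in a slotted dark cast foot, 52 mm wide, lying across the bed; on it, 90 mm from the stud towards the robot, stands a post socket: a tube 38 mm across whose top is 16 mm above this point. The ratchet cannot come off: it only swings level.
- grip (a point): Middle of the handle's black grip, on its axis, 158 mm from stud at the same height: a level round bar 24 mm thick, 103 to 213 mm from the stud, 36 mm of air below it. A steel neck 20 mm thick joins it to the pear-shaped head, 66 mm wide and 28 mm thick (top 14 mm above stud). The line from stud to grip is the handle's direction.
- handle (a joint): Swing of the handle, rad: 0 where its neck touches the post socket (it stops hard there, whatever the nut), growing counterclockwise seen from above, to 2.3. Starts near 0: no room to tighten before it is swung back. Each reversal loses up to 0.3. Steady pull at the grip: under 1 N free-wheeling, 2 N driving the loose nut, then about 2.5 N more per 0.1 rad once the nut bites.
- lever_tab: Upstanding tab of the direction lever, dark steel, 14 x 8 x 20 mm high (x along the lever); origin at its centre, 24.5 mm above stud. The lever's pivot is on the handle's centre line, 40 mm from the stud; the tab is 29 mm out from it towards the grip, so about 69 mm from the stud. The lever's flat arm below it rises 6 mm above the head's top.
- lever (a joint): Direction lever, rad: 0 in line with the handle; it leans to the side towards which the handle drives: +0.08 to +0.33 (tab counterclockwise of the centre line) undoes, as at the start; -0.08 to -0.33 tightens. Past 0 it snaps over by itself. Pushing the tab sideways takes 1 to 2 N; never force it (25 N at most). It flicks a little with each click, staying on its side.
- nut (a joint): Turn of the clamp nut, rad, 0 at the start, growing clockwise seen from above (tightening). It meets the washer somewhere between 0.3 and 1.5, different every time and not to be seen, and is firm about 0.4 later.
- washer: Flat steel washer 42 mm across and 4 mm thick under the nut, on the foot; the nut presses on it as it tightens (about 55 N once 6 N is held on the grip, 95 N at 10 N, 130 N at 13 N; moving, the pull reads some 4 N more). Origin at the centre of its underside.
- tee_rest: Bystander: the tee-shaped tool rest, a dark steel bar 200 mm long with a 25 mm post, lying on the bed to the left. Origin under the bar's middle.
- blank: Bystander: square wooden turning blank, 45 x 120 x 45 mm high, lying on the bed to the right. Origin under its centre.
- wax_tin: Bystander: round metal tin, 70 mm across and 50 mm high, standing on the bench this side of the bed, to the left. Origin under its centre.

How it is judged:
By the outcome, as a careful person would: the job done as asked, in the order asked, and still so for the second after the job is handed in, with the robot touching nothing.
It also fails if it takes over 72 s, if anything falls off the work surface, if the arm or the gripper's body presses on something with over 40 N, if the wrist force passes 120 N, or if a joint passes its speed limit or range.

## Working session

There is one attempt and no reset: what is moved stays moved. The work goes in short steps, Python scripts to look and compute and a tool call to move; the robot and the scene stay as the last step left them, time stands still between calls to the robot, and variables do not carry over. Pictures are saved under pics/ and viewed, and the job is handed in when it is done.

Besides the shell and the picture viewer there is one more tool, called as name([rows], argument=value, ...), one row to a line, values as JSON. arm_command: Moves the arm, as the interface text tells. Its arguments: {"type":"object","properties":{"commands":{"type":"array","items":{"type":"array"}},"force":{"type":"number"}},"required":["commands"]}

```bash
mkdir -p pics; ls; cat > h.py <<'E'
import numpy as np,cv2
from cell import ctrl
def cap(n,fn=None):
    s=ctrl.get_state(); c=ctrl.capture(n)
    if fn: cv2.imwrite('pics/'+fn,cv2.cvtColor(c['image'],cv2.COLOR_RGB2BGR))
    if n=='wrist':
        T=np.eye(4);T[:3,:3]=np.array(s['ee_rot']);T[:3,3]=s['tool_pos']
        P=T@np.array(c['tool_from_camera'])
    else: P=np.array(c['pose'])
    return c,P
def K(c): return np.array([[c['fx'],0,c['cx']],[0,c['fy'],c['cy']],[0,0,1.]]),np.array(c['dist'],float)
def ray(c,P,uv):
    k,d=K(c); p=cv2.undistortPoints(np.array([[uv]],float),k,d)[0,0]
    v=P[:3,:3]@np.array([p[0],-p[1],-1.]); return P[:3,3],v/np.linalg.norm(v)
def atz(c,P,uv,z):
    o,v=ray(c,P,uv); return o+v*(z-o[2])/v[2]
def proj(c,P,X):
    k,d=K(c); x=np.linalg.inv(P)@np.r_[X,1]; return cv2.projectPoints(np.array([[x[0],-x[1],-x[2]]]),np.zeros(3),np.zeros(3),k,d)[0].ravel()
def tri(rs):
    A=0;b=0
    for o,v in rs:
        M=np.eye(3)-np.outer(v,v);A=A+M;b=b+M@o
    return np.linalg.solve(A,b)
def st():
    s=ctrl.get_state(); print({k:np.round(s[k],3).tolist() for k in ('t','q','tool_pos','ee_rot','contact_force','width')})
E
python3 - <<'E'
from h import *
st()
for n in('scene','top','wrist'):
    c,P=cap(n,n+'0.png'); print(n,P.round(3).tolist(),c['fx'],c['dist'])
E
```

```text
pics
{'t': 0.0, 'q': [-60.699, 22.094, 0.38, -0.028, -68.414, -14.817], 'tool_pos': [0.156, -0.605, 0.241], 'ee_rot': [[-0.968, -0.25, -0.001], [-0.25, 0.968, 0.002], [0.0, 0.002, -1.0]], 'contact_force': [0.021, 0.206, 0.149], 'width': 0.086}
scene [[0.349, -0.526, 0.775, 1.334], [0.937, 0.204, -0.283, -0.313], [-0.01, 0.825, 0.565, 0.713], [0.0, 0.0, 0.0, 1.0]] 562.375818111914 [-0.08845095  0.          0.          0.          0.        ]
top [[0.11, 0.973, -0.202, 0.297], [-0.994, 0.107, -0.025, -0.043], [-0.002, 0.204, 0.979, 1.247], [0.0, 0.0, 0.0, 1.0]] 499.45409462276785 [-0.12283308  0.          0.          0.          0.        ]
wrist [[-0.25, -0.922, -0.296, 0.082], [0.968, -0.238, -0.077, -0.625], [0.001, -0.306, 0.952, 0.373], [0.0, 0.0, 0.0, 1.0]] 375.3203534500783 [-0.07000137  0.          0.          0.          0.        ]
```

View pics/scene0.png

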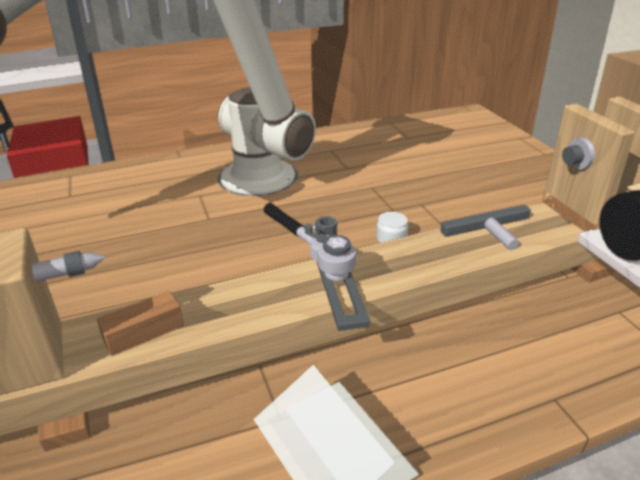

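View pics/top0.png

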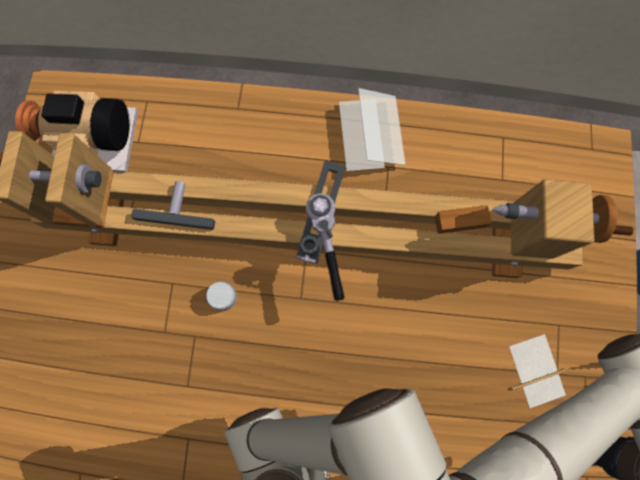

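```bash
python3 - <<'E'
import cv2
a=cv2.imread('pics/top0.png')[150:310,250:400]; cv2.imwrite('pics/topc.png',cv2.resize(a,None,fx=3.7,fy=3.7,interpolation=cv2.INTER_CUBIC))
a=cv2.imread('pics/scene0.png')[190:340,250:400]; cv2.imwrite('pics/scc.png',cv2.resize(a,None,fx=4,fy=4,interpolation=cv2.INTER_CUBIC))
E
```

```text
(no output)
```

View pics/topc.png

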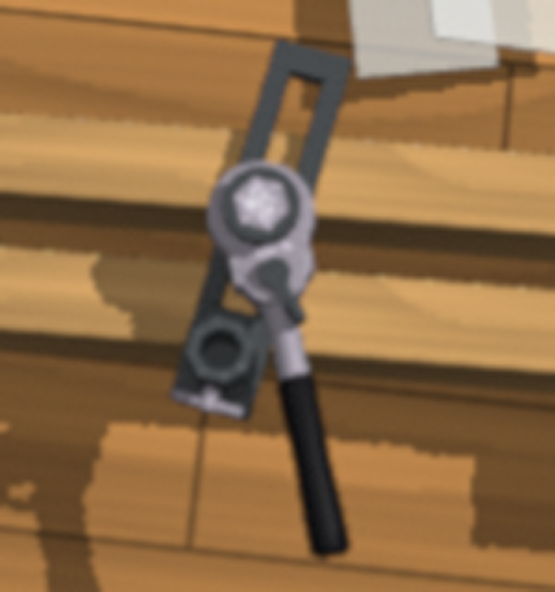

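View pics/scc.png

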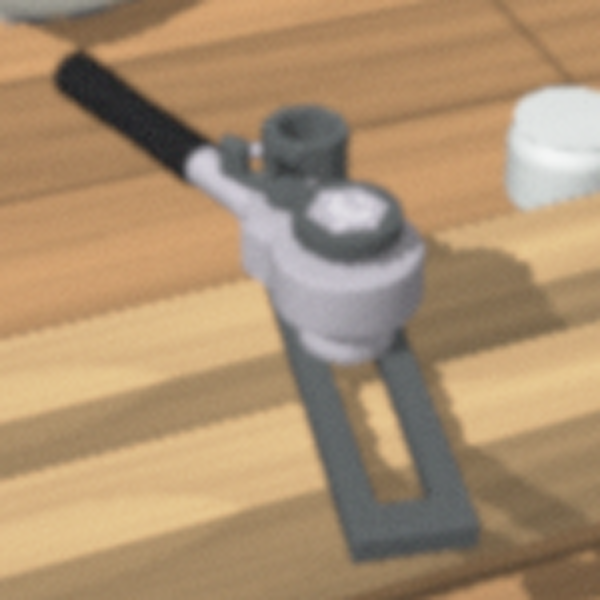

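View pics/wrist0.png

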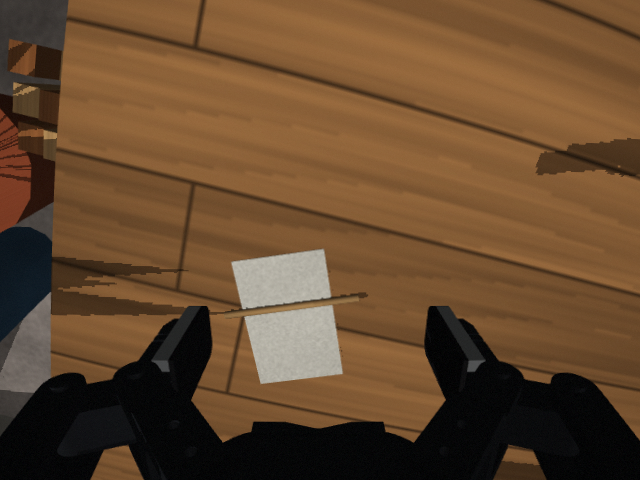

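```bash
python3 - <<'E'
from h import *
ct,Pt=cap('top');cs,Ps=cap('scene')
T=lambda u,v:(250+(u+.5)/3.7-.5,150+(v+.5)/3.7-.5); S=lambda u,v:(250+(u+.5)/4-.5,190+(v+.5)/4-.5)
for n,a,b in(('studtop',(260,203),(345,210)),('gripend',(329,545),(72,74)),('gripstart',(296,380),(190,163)),('tabtop',(293,315),(235,142)),('socket top',(219,349),(306,122))):
    print(n,tri([ray(ct,Pt,T(*a)),ray(cs,Ps,S(*b))]).round(4),'z.148',atz(ct,Pt,T(*a),.148).round(4),atz(cs,Ps,S(*b),.148).round(4))
E
```

```text
studtop [ 0.6127 -0.0174  0.177 ] z.148 [ 0.6216 -0.0159  0.148 ] [ 0.5735 -0.0024  0.148 ]
gripend [ 0.4155 -0.0809  0.1469] z.148 [ 0.4157 -0.0795  0.148 ] [ 0.4169 -0.0827  0.148 ]
gripstart [ 0.5126 -0.0518  0.1476] z.148 [ 0.5131 -0.0496  0.148 ] [ 0.5127 -0.0543  0.148 ]
tabtop [ 0.5463 -0.0436  0.1771] z.148 [ 0.5531 -0.0435  0.148 ] [ 0.5034 -0.0292  0.148 ]
socket top [ 0.5236 -0.0017  0.1646] z.148 [ 0.5271 -0.001   0.148 ] [0.4992 0.0078 0.148 ]
```

arm_command([
  [[-260, 203, 0], [0, 0, 0], 0],
  [[-260, 203, 0], [0, 0, 0], 0],
  [[-260, 203, 0], [0, 0, 0], 0],
  [[-260, 203, 0], [0, 0, 0], 0],
  [[-260, 203, 0], [0, 0, 0], 0],
  [[-260, 203, 0], [0, 0, 0], 0],
  [[-260, 203, 0], [0, 0, 0], 0],
  [[-260, 203, 0], [0, 0, 0], 0],
  [[-520, 406, 0], [0, 0, 0], 0],
  [[-520, 406, 0], [0, 0, 0], 0],
  [[-520, 406, 0], [0, 0, 0], 0],
  [[-520, 406, 0], [0, 0, 0], 0],
], force=30)

```text
t: 1.25
tool_pos: [0.4596, -0.2094, 0.2426]
ee_rot: [[-0.968, -0.25, 0.001], [-0.25, 0.968, -0.0], [-0.001, -0.0, -1.0]]
contact_force: [0.7, -1.2, -0.9]
width: -0.0001
```

arm_command([
  [[-120, 94, 0], [0, 0, 0], 0],
  [[-120, 94, 0], [0, 0, 0], 0],
  [[-120, 94, 0], [0, 0, 0], 0],
  [[-120, 94, 0], [0, 0, 0], 0],
  [[-120, 94, 0], [0, 0, 0], 0],
  [[-120, 94, 0], [0, 0, 0], 0],
])

```text
t: 1.75
tool_pos: [0.552, -0.089, 0.2417]
ee_rot: [[-0.968, -0.253, -0.001], [-0.253, 0.968, -0.0], [0.001, 0.0, -1.0]]
contact_force: [0.5, -0.6, 0.1]
width: -0.0003
```

```bash
python3 - <<'E'
from h import *
st()
cap('wrist','w1.png');cap('scene','s1.png')
a=cv2.imread('pics/s1.png')[130:330,220:420]; cv2.imwrite('pics/s1c.png',cv2.resize(a,None,fx=3,fy=3,interpolation=cv2.INTER_CUBIC))
E
```

```text
{'t': 1.75, 'q': [7.448, 15.698, -8.964, -0.008, -65.403, -82.815], 'tool_pos': [0.552, -0.089, 0.242], 'ee_rot': [[-0.968, -0.253, -0.001], [-0.253, 0.968, -0.0], [0.001, 0.0, -1.0]], 'contact_force': [0.531, -0.631, 0.126], 'width': -0.0}
```

View pics/w1.png

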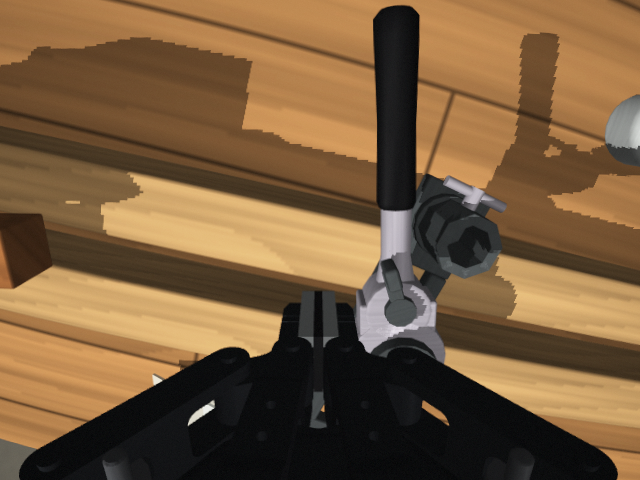

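View pics/s1c.png

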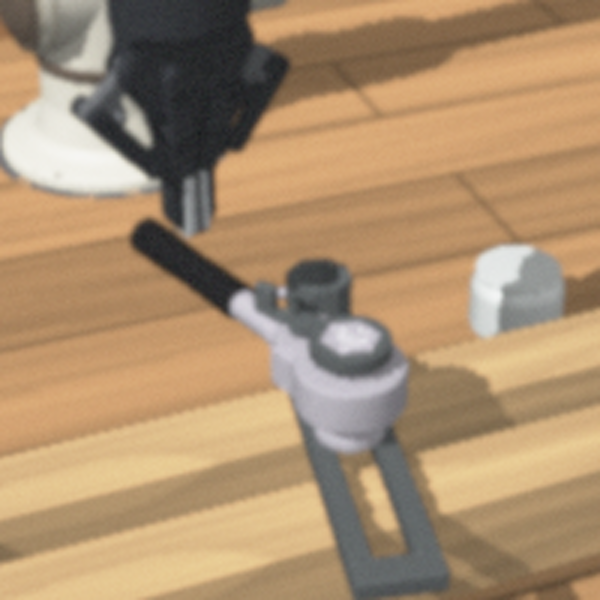

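```bash
python3 - <<'E'
from h import *
c,P=cap('wrist')
s=ctrl.get_state();R=np.array(s['ee_rot']);p=np.array(s['tool_pos'])
for z in(.011,0,-.008):
    print(z,proj(c,P,p+R@[0.011,0,z]).round(0),proj(c,P,p+R@[0.011,-.0145,z]).round(0),proj(c,P,p+R@[0.011,.0145,z]).round(0))
for X in([.5463,-.0436,.1825],[.613,-.0174,.177],[.4155,-.0809,.148],[.5236,-.0017,.164]): print(X,proj(c,P,np.array(X)).round(1))
a=cv2.imread('pics/w1.png')[180:360,260:520]; cv2.imwrite('pics/w1c.png',cv2.resize(a,None,fx=3,fy=3,interpolation=cv2.INTER_CUBIC))
E
```

```text
0.011 [318. 283.] [283. 283.] [353. 283.]
0 [318. 295.] [281. 295.] [356. 295.]
-0.008 [318. 305.] [279. 305.] [358. 305.]
[0.5463, -0.0436, 0.1825] [402.9 276.5]
[0.613, -0.0174, 0.177] [406.1 375.9]
[0.4155, -0.0809, 0.148] [398.3  20.6]
[0.5236, -0.0017, 0.164] [474.2 246. ]
```

View pics/w1c.png

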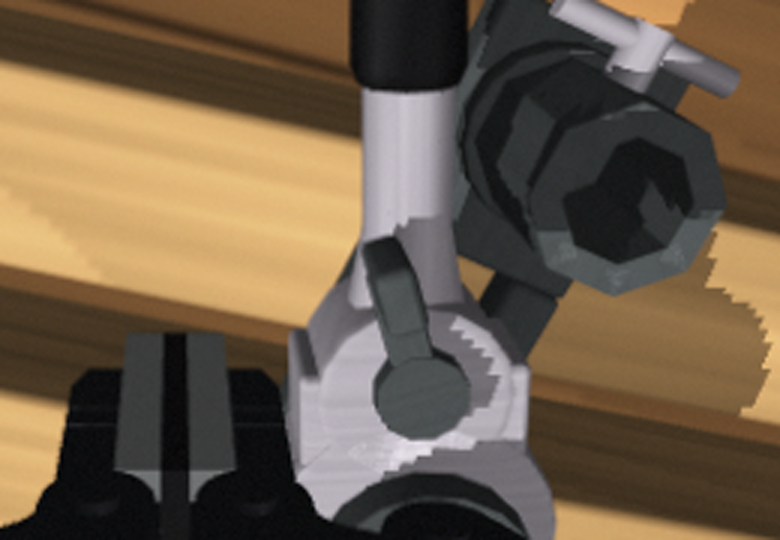

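```bash
python3 - <<'E'
from h import *
c,P=cap('wrist');ct,Pt=cap('top')
W=lambda u,v:(260+(u+.5)/3-.5,180+(v+.5)/3-.5)
s=ctrl.get_state();R=np.array(s['ee_rot']);p=np.array(s['tool_pos'])
for n,uv,z in(('tabtop a',(380,242),.1825),('tabtop b',(408,290),.1825),('pivot',(420,395),.172),('neck L',(365,95),.148),('neck R',(455,95),.148),('stud',(395+0,530),.17),('sock',(627,200),.164)):
    X=atz(c,P,W(*uv),z); print(n,X.round(4),'tool',(R.T@(X-p)*1e3).round(1))
for uv in((397,12),(393,205)):
    X=atz(c,P,uv,.148); print(uv,X.round(4),(R.T@(X-p)*1e3).round(1))
E
```

```text
tabtop a [ 0.5393 -0.0559  0.1825] tool [ 2.3 37.2 60. ]
tabtop b [ 0.5471 -0.0479  0.1825] tool [-7.2 43.  60. ]
pivot [ 0.5724 -0.0348  0.172 ] tool [-35.   49.4  70.5]
neck L [ 0.5204 -0.0589  0.148 ] tool [21.4 39.  94.5]
neck R [ 0.5157 -0.0408  0.148 ] tool [21.5 57.7 94.5]
stud [ 0.6057 -0.0288  0.17  ] tool [-68.7  46.9  72.5]
sock [ 0.5246 -0.0052  0.164 ] tool [ 4.  89.9 78.5]
(397, 12) [ 0.4114 -0.0832  0.148 ] [133.1  42.6  94.5]
(393, 205) [ 0.5148 -0.0531  0.148 ] [25.4 46.  94.5]
```

arm_command([
  [[-3, 0, 30], [0, 0, 0], 0],
  [[-3, 0, 57], [0, 0, 0], 0],
  [[-3, 0, 57], [0, 0, 0], 0],
  [[-3, 10, 57], [0, 0, 0], 0],
  [[-3, 15, 57], [0, 0, 0], 0],
  [[-3, 15, 57], [0, 0, 0], 0],
])

```text
t: 2.5
tool_pos: [0.5515, -0.0743, 0.1875]
ee_rot: [[-0.968, -0.251, 0.004], [-0.251, 0.968, 0.0], [-0.004, -0.001, -1.0]]
contact_force: [0.1, -0.4, -0.3]
width: 0.0
```

```bash
python3 - <<'E'
from h import *
st()
cap('wrist','w2.png');cap('scene','s2.png')
a=cv2.imread('pics/s2.png')[160:310,240:390]; b=cv2.resize(a,(600,600),interpolation=cv2.INTER_CUBIC);cv2.imwrite('pics/s2c.png',b)
E
```

```text
{'t': 2.5, 'q': [9.031, 17.976, -14.072, 0.028, -57.739, -84.496], 'tool_pos': [0.551, -0.074, 0.187], 'ee_rot': [[-0.968, -0.251, 0.004], [-0.251, 0.968, 0.0], [-0.004, -0.001, -1.0]], 'contact_force': [0.076, -0.365, -0.262], 'width': 0.0}
```

View pics/w2.png

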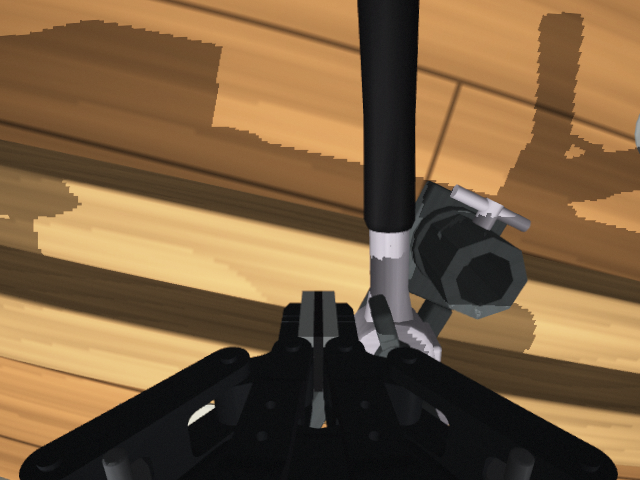

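View pics/s2c.png

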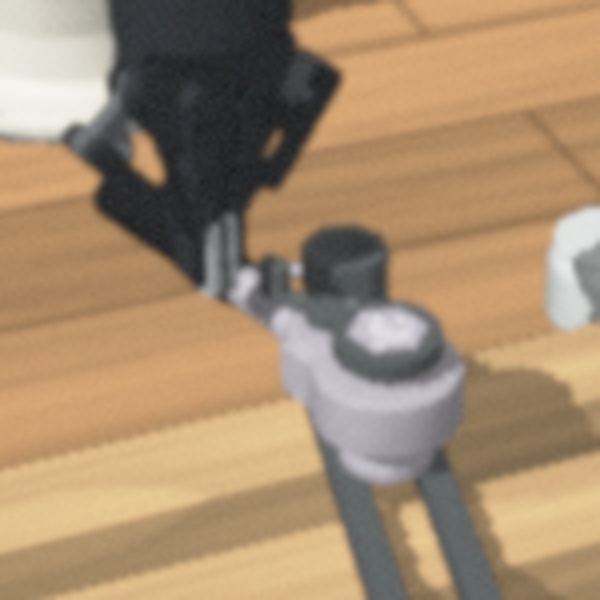

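arm_command([
  [[0, 0, 3], [0, 0, 0], 0],
  [[0, 3, 4], [0, 0, 0], 0],
  [[0, 6, 4], [0, 0, 0], 0],
  [[0, 9, 4], [0, 0, 0], 0],
  [[0, 12, 4], [0, 0, 0], 0],
  [[0, 14, 4], [0, 0, 0], 0],
  [[0, 14, 4], [0, 0, 0], 0],
])

```text
t: 3.18
tool_pos: [0.5469, -0.0612, 0.1813]
ee_rot: [[-0.968, -0.251, -0.0], [-0.251, 0.968, -0.0], [0.0, -0.0, -1.0]]
contact_force: [-0.2, -0.3, 0.1]
width: -0.0001
```

```bash
python3 - <<'E'
from h import *
st()
cap('wrist','w3.png')
a=cv2.imread('pics/w3.png')[180:380,260:540]; cv2.imwrite('pics/w3c.png',cv2.resize(a,None,fx=2.8,fy=2.8,interpolation=cv2.INTER_CUBIC))
E
```

```text
{'t': 3.183, 'q': [10.495, 17.868, -15.219, 0.003, -56.933, -85.984], 'tool_pos': [0.547, -0.061, 0.181], 'ee_rot': [[-0.968, -0.251, -0.0], [-0.251, 0.968, -0.0], [0.0, -0.0, -1.0]], 'contact_force': [-0.195, -0.263, 0.084], 'width': -0.0}
```

View pics/w3c.png

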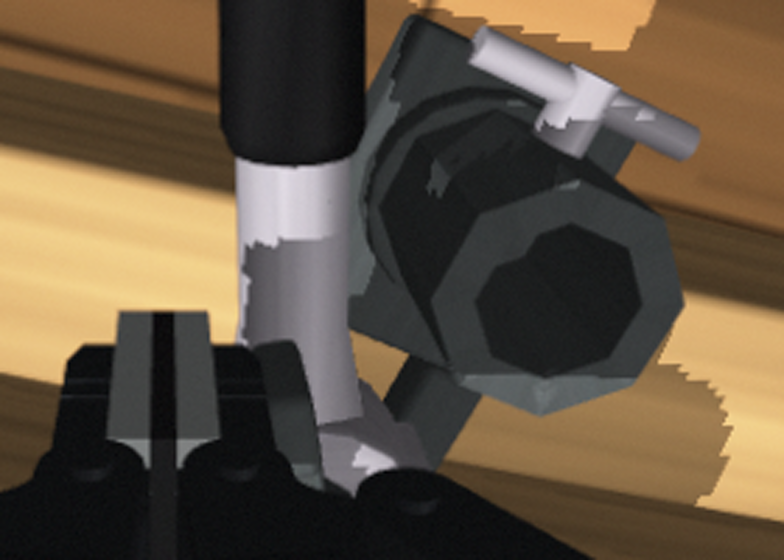

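arm_command([
  [[0, 2, 0], [0, 0, 0], 0],
  [[0, 4, 0], [0, 0, 0], 0],
  [[0, 6, 0], [0, 0, 0], 0],
  [[0, 8, 0], [0, 0, 0], 0],
  [[0, 10, 0], [0, 0, 0], 0],
])

```text
t: 3.65
tool_pos: [0.5448, -0.0515, 0.1814]
ee_rot: [[-0.968, -0.25, 0.0], [-0.25, 0.968, 0.0], [-0.0, 0.0, -1.0]]
contact_force: [-0.3, -0.6, -0.2]
width: 0.0001
```

```bash
python3 - <<'E'
from h import *
st()
cap('wrist','w4.png')
a=cv2.imread('pics/w4.png')[180:380,260:540]; cv2.imwrite('pics/w4c.png',cv2.resize(a,None,fx=2.8,fy=2.8,interpolation=cv2.INTER_CUBIC))
E
```

```text
{'t': 3.65, 'q': [11.577, 17.556, -15.665, -0.009, -56.752, -87.084], 'tool_pos': [0.545, -0.051, 0.181], 'ee_rot': [[-0.968, -0.25, 0.0], [-0.25, 0.968, 0.0], [-0.0, 0.0, -1.0]], 'contact_force': [-0.251, -0.615, -0.156], 'width': 0.0}
```

View pics/w4c.png

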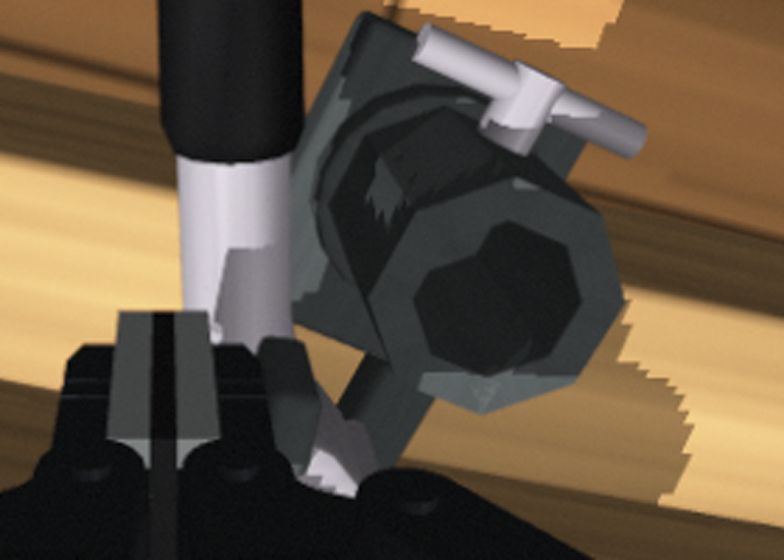

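arm_command([
  [[0, 2, 0], [0, 0, 0], 0],
  [[0, 4, 0], [0, 0, 0], 0],
  [[0, 6, 0], [0, 0, 0], 0],
  [[0, 6, 0], [0, 0, 0], 0],
])

```text
t: 4.03
tool_pos: [0.5431, -0.0457, 0.1814]
ee_rot: [[-0.968, -0.25, 0.0], [-0.25, 0.968, 0.0], [-0.0, 0.0, -1.0]]
contact_force: [-1.1, -0.7, -0.3]
width: -0.0002
```

```bash
python3 - <<'E'
from h import *
st()
cap('wrist','w5.png')
a=cv2.imread('pics/w5.png')[180:380,260:540]; cv2.imwrite('pics/w5c.png',cv2.resize(a,None,fx=2.8,fy=2.8,interpolation=cv2.INTER_CUBIC))
E
```

```text
{'t': 4.033, 'q': [12.236, 17.365, -15.949, -0.008, -56.676, -87.734], 'tool_pos': [0.543, -0.046, 0.181], 'ee_rot': [[-0.968, -0.25, 0.0], [-0.25, 0.968, 0.0], [-0.0, 0.0, -1.0]], 'contact_force': [-1.137, -0.686, -0.338], 'width': -0.0}
```

View pics/w5c.png

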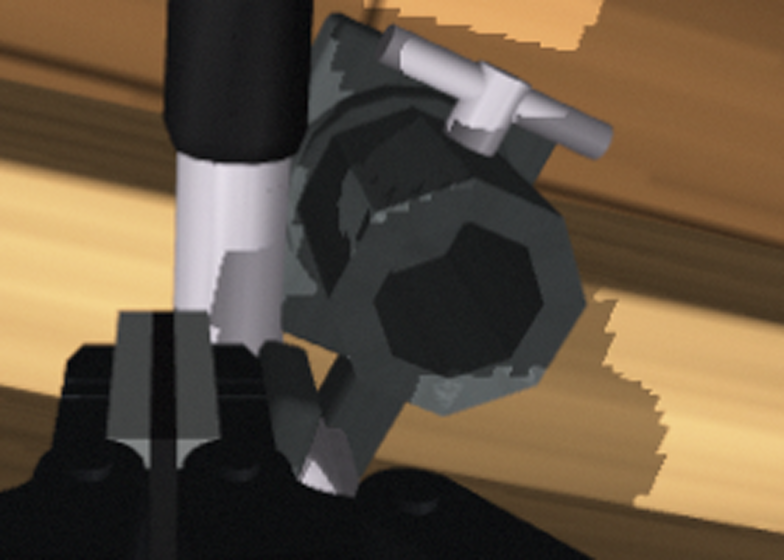

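arm_command([
  [[0, 2, 0], [0, 0, 0], 0],
  [[0, 4, 0], [0, 0, 0], 0],
  [[0, 6, 0], [0, 0, 0], 0],
  [[0, 6, 0], [0, 0, 0], 0],
])

```text
t: 4.42
tool_pos: [0.5415, -0.0399, 0.1813]
ee_rot: [[-0.968, -0.25, -0.0], [-0.25, 0.968, 0.0], [0.0, 0.0, -1.0]]
contact_force: [-0.6, 0.5, -0.1]
width: -0.0002
```

```bash
python3 - <<'E'
from h import *
st()
cap('wrist','w6.png')
a=cv2.imread('pics/w6.png')[180:380,260:540]; cv2.imwrite('pics/w6c.png',cv2.resize(a,None,fx=2.8,fy=2.8,interpolation=cv2.INTER_CUBIC))
E
```

```text
{'t': 4.417, 'q': [12.899, 17.184, -16.224, -0.014, -56.598, -88.391], 'tool_pos': [0.542, -0.04, 0.181], 'ee_rot': [[-0.968, -0.25, -0.0], [-0.25, 0.968, 0.0], [0.0, 0.0, -1.0]], 'contact_force': [-0.564, 0.489, -0.074], 'width': -0.0}
```

View pics/w6c.png

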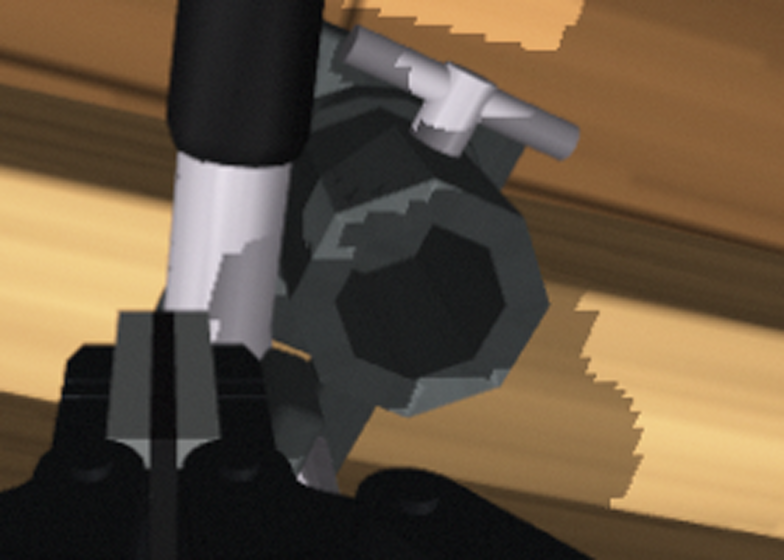

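```bash
python3 - <<'E'
from h import *
cap('scene','s6.png');cap('top','t6.png')
a=cv2.imread('pics/s6.png')[190:290,270:370]; b=cv2.imread('pics/t6.png')[170:270,270:370]
cv2.imwrite('pics/st6.png',np.hstack([cv2.resize(i,(400,400),interpolation=cv2.INTER_CUBIC) for i in(a,b)]))
E
```

```text
(no output)
```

View pics/st6.png

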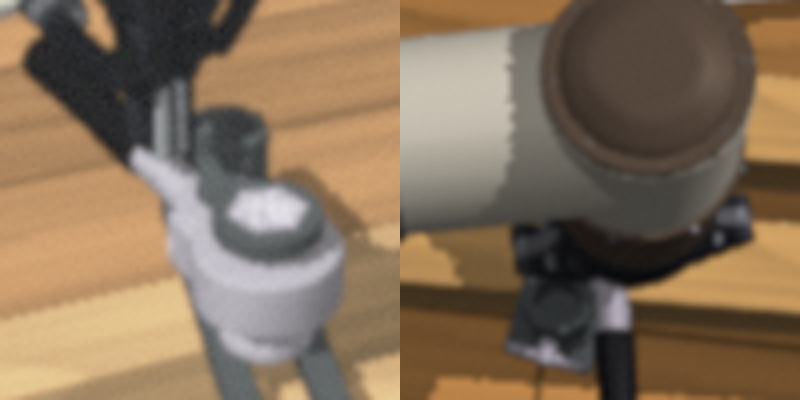

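arm_command([
  [[0, 2, 0], [0, 0, 0], 0],
  [[0, 4, 0], [0, 0, 0], 0],
  [[0, 4, 0], [0, 0, 0], 0],
])

```text
t: 4.82
tool_pos: [0.541, -0.0372, 0.1815]
ee_rot: [[-0.968, -0.25, 0.001], [-0.25, 0.968, -0.002], [-0.0, -0.002, -1.0]]
contact_force: [1.6, -4.9, -1.3]
width: -0.0002
```

```bash
python3 - <<'E'
from h import *
st()
cap('wrist','w7.png')
a=cv2.imread('pics/w7.png')[180:380,260:540]; cv2.imwrite('pics/w7c.png',cv2.resize(a,None,fx=2.8,fy=2.8,interpolation=cv2.INTER_CUBIC))
E
```

```text
{'t': 4.817, 'q': [13.273, 17.087, -16.402, 0.143, -56.499, -88.848], 'tool_pos': [0.541, -0.037, 0.181], 'ee_rot': [[-0.968, -0.25, 0.001], [-0.25, 0.968, -0.002], [-0.0, -0.002, -1.0]], 'contact_force': [1.638, -4.878, -1.313], 'width': -0.0}
```

View pics/w7c.png

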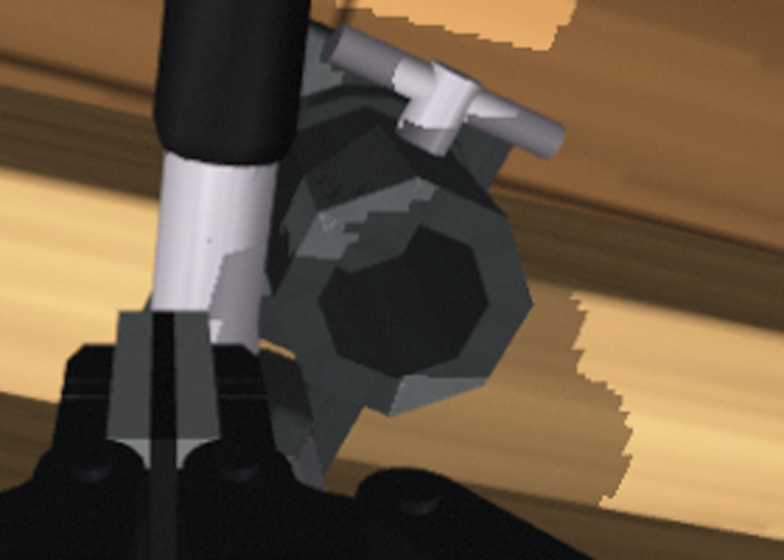

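arm_command([
  [[0, -10, 0], [0, 0, 0], 0],
  [[0, -25, 0], [0, 0, 0], 0],
  [[0, -40, 0], [0, 0, 0], 0],
  [[0, -45, -30], [0, 0, 0], 0],
  [[0, -45, -50], [0, 0, 0], 0],
  [[0, -45, -50], [0, 0, 0], 0],
])

```text
t: 5.37
tool_pos: [0.5545, -0.0807, 0.2359]
ee_rot: [[-0.968, -0.25, 0.009], [-0.25, 0.968, -0.0], [-0.008, -0.002, -1.0]]
contact_force: [0.9, 0.2, 0.5]
width: 0.0001
```

```bash
python3 - <<'E'
from h import *
st()
cap('wrist','w8.png')
a=cv2.imread('pics/w8.png')[180:380,260:540]; cv2.imwrite('pics/w8c.png',cv2.resize(a,None,fx=2.8,fy=2.8,interpolation=cv2.INTER_CUBIC))
E
```

```text
{'t': 5.367, 'q': [8.328, 15.796, -9.737, 0.089, -63.979, -83.889], 'tool_pos': [0.554, -0.081, 0.236], 'ee_rot': [[-0.968, -0.25, 0.009], [-0.25, 0.968, -0.0], [-0.008, -0.002, -1.0]], 'contact_force': [0.935, 0.169, 0.478], 'width': 0.0}
```

View pics/w8c.png

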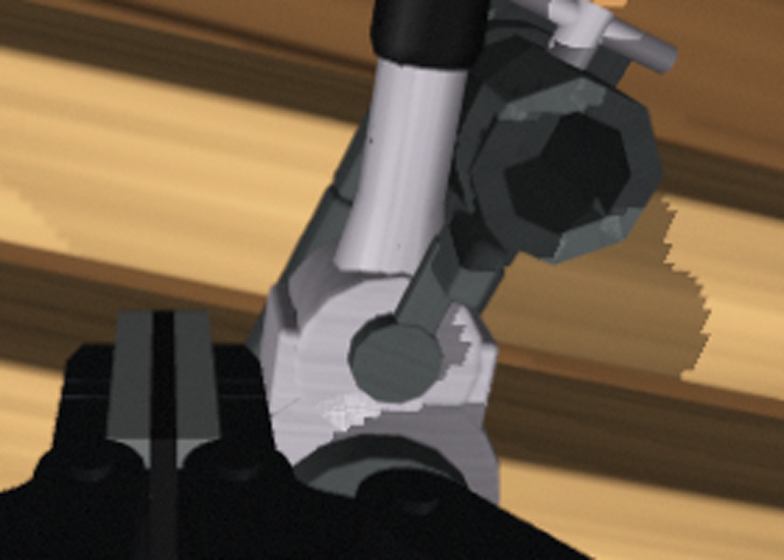

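```bash
python3 - <<'E'
from h import *
c,P=cap('wrist');ct,Pt=cap('top','t8.png')
W=lambda u,v:(260+(u+.5)/2.8-.5,180+(v+.5)/2.8-.5)
for n,uv,z in(('pivot',(395,360),.172),('neckmid',(421,100),.148),('neckmid2',(405,200),.148),('sock',(566,175),.164)):
    X=atz(c,P,W(*uv),z); print(n,X.round(4))
b=cv2.imread('pics/t8.png')[170:310,270:410]
cv2.imwrite('pics/t8c.png',cv2.resize(b,(600,600),interpolation=cv2.INTER_CUBIC))
E
```

```text
pivot [ 0.569  -0.0273  0.172 ]
neckmid [ 0.5196 -0.0327  0.148 ]
neckmid2 [ 0.5421 -0.0287  0.148 ]
sock [ 0.524  -0.0036  0.164 ]
```

View pics/w8.png

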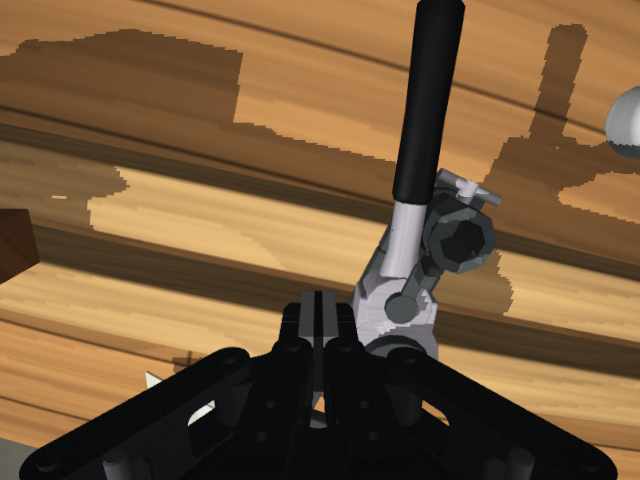

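View pics/t8c.png

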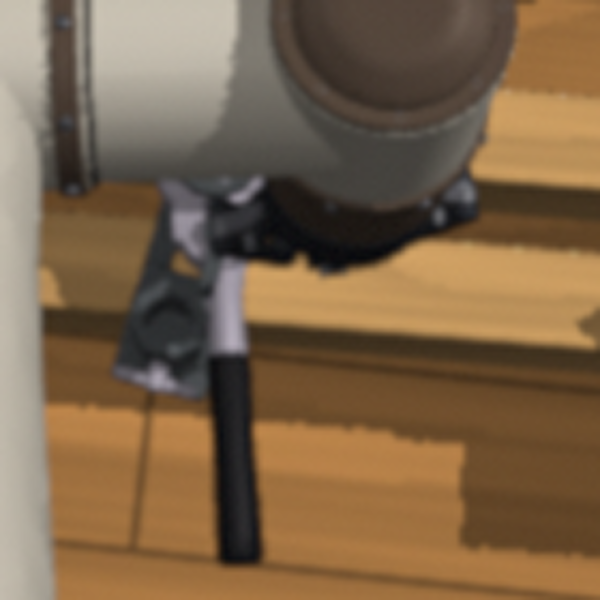

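```bash
python3 - <<'E'
from h import *
c,P=cap('wrist');ct,Pt=cap('top')
k=600/140
for uv in((239,556),(231,357)): print(atz(ct,Pt,(270+uv[0]/k,170+uv[1]/k),.148).round(4))
for uv in((440,3),(414,201)): print(atz(c,P,uv,.148).round(4))
S=np.array([.613,-.0174])
th=np.deg2rad(180+18.0-10) # placeholder
E
```

```text
[ 0.4065 -0.0522  0.148 ]
[ 0.5096 -0.037   0.148 ]
[ 0.405  -0.0532  0.148 ]
[ 0.508  -0.0336  0.148 ]
```

arm_command([
  [[42, 30, 0], [0, 0, 2.5], 0.6],
  [[83, 60, 0], [0, 0, 4.9], 0.6],
  [[83, 60, 0], [0, 0, 4.9], 0.6],
  [[83, 60, 0], [0, 0, 4.9], 0.6],
  [[83, 60, 0], [0, 0, 4.9], 0.6],
])

```text
t: 6.03
tool_pos: [0.4557, -0.0422, 0.2311]
ee_rot: [[-0.986, -0.168, -0.0], [-0.168, 0.986, -0.0], [0.0, -0.0, -1.0]]
contact_force: [-0.0, 0.4, -0.5]
width: 0.0511
```

```bash
python3 - <<'E'
from h import *
st()
cap('wrist','w9.png');cap('top','t9.png');cap('scene','s9.png')
c,P=cap('top')
for uv in((439,222),(490,212)): print(atz(c,P,uv,.145).round(3))
E
```

```text
{'t': 6.033, 'q': [15.143, 6.093, -22.903, -0.001, -61.021, -95.461], 'tool_pos': [0.456, -0.042, 0.231], 'ee_rot': [[-0.986, -0.168, -0.0], [-0.168, 0.986, -0.0], [0.0, -0.0, -1.0]], 'contact_force': [-0.007, 0.416, -0.466], 'width': 0.051}
[ 0.612 -0.292  0.145]
[ 0.649 -0.41   0.145]
```

View pics/w9.png

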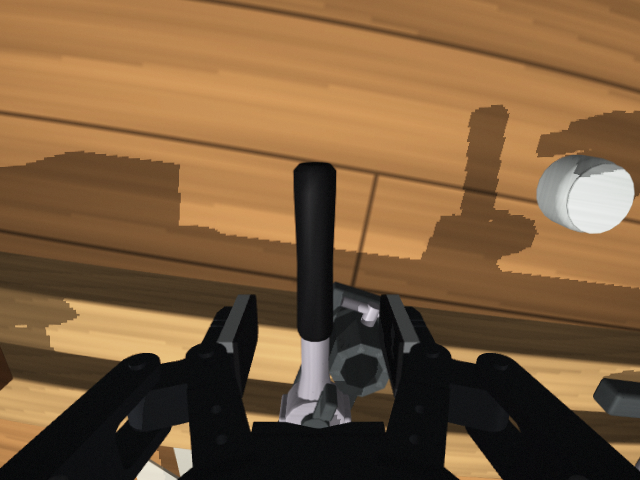

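View pics/t9.png

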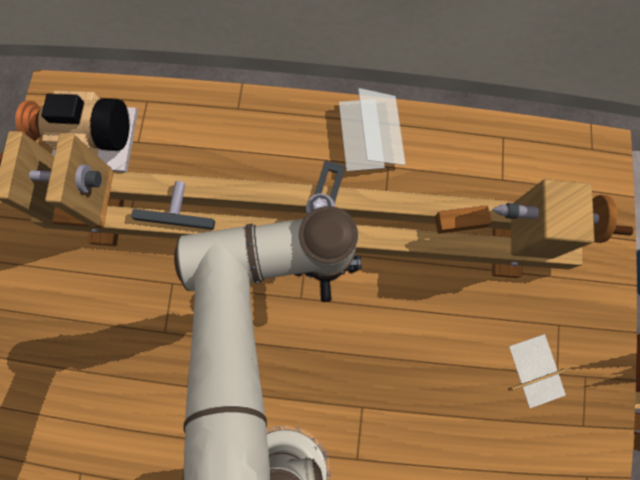

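```bash
python3 - <<'E'
from h import *
c,P=cap('wrist')
s=ctrl.get_state();R=np.array(s['ee_rot']);p=np.array(s['tool_pos'])
for uv in((335,285),(381,298),(370,313)):
  for z in(.12,.15):
    X=atz(c,P,uv,z); print(uv,z,X.round(3),(R.T@(X-p)*1e3).round(0))
X=atz(c,P,(316,250),.148);print((R.T@(X-p)*1e3).round(1))
E
```

```text
(335, 285) 0.12 [ 0.491 -0.025  0.12 ] [-36.  12. 111.]
(335, 285) 0.15 [ 0.478 -0.029  0.15 ] [-22.  10.  81.]
(381, 298) 0.12 [0.496 0.009 0.12 ] [-47.  45. 111.]
(381, 298) 0.15 [0.482 0.001 0.15 ] [-31.  39.  81.]
(370, 313) 0.12 [0.509 0.004 0.12 ] [-59.  38. 111.]
(370, 313) 0.15 [ 0.493 -0.003  0.15 ] [-42.  33.  81.]
[-0.1 -1.6 82.9]
```

arm_command([
  [[2, -1, 40], [0, 0, 0], 0.6],
  [[2, -1, 75], [0, 0, 0], 0.6],
  [[2, -1, 92], [0, 0, 0], 0.6],
  [[2, -1, 92], [0, 0, 0], 0.4],
  [[2, -1, 92], [0, 0, 0], 0.37],
  [[2, -1, 92], [0, 0, 0], 0.37],
  [[2, -1, 92], [0, 0, 0], 0.37],
], force=60)

```text
t: 6.87
tool_pos: [0.4562, -0.0437, 0.1408]
ee_rot: [[-0.986, -0.167, 0.003], [-0.167, 0.986, 0.001], [-0.003, -0.0, -1.0]]
contact_force: [0.4, 0.9, -0.3]
width: 0.0313
```

```bash
python3 - <<'E'
from h import *
st()
cap('wrist','w10.png');cap('scene','s10.png')
a=cv2.imread('pics/s10.png')[170:290,230:350]
cv2.imwrite('pics/s10c.png',cv2.resize(a,(480,480),interpolation=cv2.INTER_CUBIC))
# rows for ccw swing
s=ctrl.get_state();R=np.array(s['ee_rot']);p=np.array(s['tool_pos'])
S=np.array([.614,-.0173]);r=p[:2]-S;print('r',np.hypot(*r),np.rad2deg(np.arctan2(r[1],r[0]))%360)
E
```

```text
{'t': 6.867, 'q': [14.946, 12.059, -30.552, 0.03, -47.193, -95.376], 'tool_pos': [0.456, -0.044, 0.141], 'ee_rot': [[-0.986, -0.167, 0.003], [-0.167, 0.986, 0.001], [-0.003, -0.0, -1.0]], 'contact_force': [0.369, 0.88, -0.329], 'width': 0.031}
r 0.16044341539376245 189.47437176614116
```

View pics/w10.png

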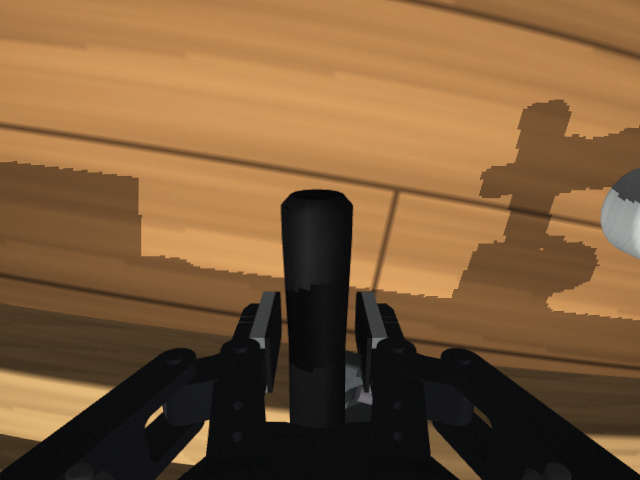

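View pics/s10c.png

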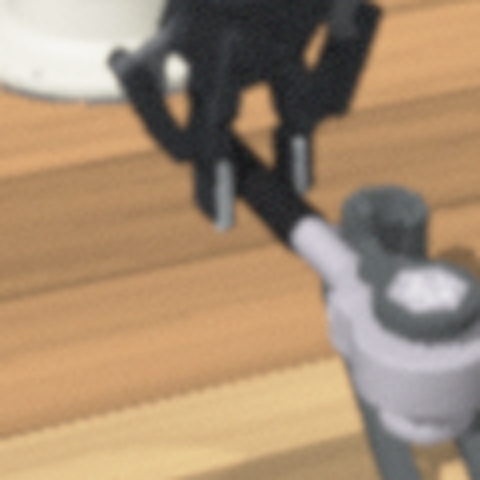

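arm_command([
  [[0, -6, 0], [0, 0, -2], 0.37],
  [[0, -11, 0], [0, 0, -4], 0.37],
  [[-1, -17, 0], [0, 0, -6], 0.37],
  [[-2, -22, 0], [0, 0, -8], 0.37],
  [[-2, -28, 0], [0, 0, -10], 0.37],
])

```text
t: 7.38
tool_pos: [0.4622, -0.0711, 0.1404]
ee_rot: [[-0.941, -0.337, 0.003], [-0.337, 0.941, 0.001], [-0.003, -0.0, -1.0]]
contact_force: [-0.1, 1.3, -0.7]
width: 0.0316
```

```bash
cat >> h.py <<'E'
S=np.array([.614,-.0173])
def ar():
    s=ctrl.get_state();R=np.array(s['ee_rot']);p=np.array(s['tool_pos']);r=p[:2]-S
    f=np.array(s['contact_force']);a=np.deg2rad(np.rad2deg(np.arctan2(r[1],r[0]))%360)
    ta=np.array([np.sin(a),-np.cos(a)]) # cw tangent
    print('t',round(s['t'],2),'r mm',(np.hypot(*r)*1e3).round(1),'pos ang',np.rad2deg(a).round(2),'yaw',(np.rad2deg(np.arctan2(R[1,0],R[0,0]))%360).round(2),'z',round(p[2],4),'F on tool: ccw',round(float(-f[:2]@ta),2),'rad',round(float(f[:2]@np.r_[np.cos(a),np.sin(a)]),2),'fz',round(f[2],2),'w',round(s['width'],4),'q6',s['q'][5].round(1))
E
python3 - <<'E'
from h import *
ar();cap('wrist','w11.png')
E
```

```text
t 7.38 r mm 161.1 pos ang 199.5 yaw 199.7 z 0.1404 F on tool: ccw -1.29 rad -0.34 fz -0.75 w 0.0316 q6 -81.5
```

View pics/w11.png

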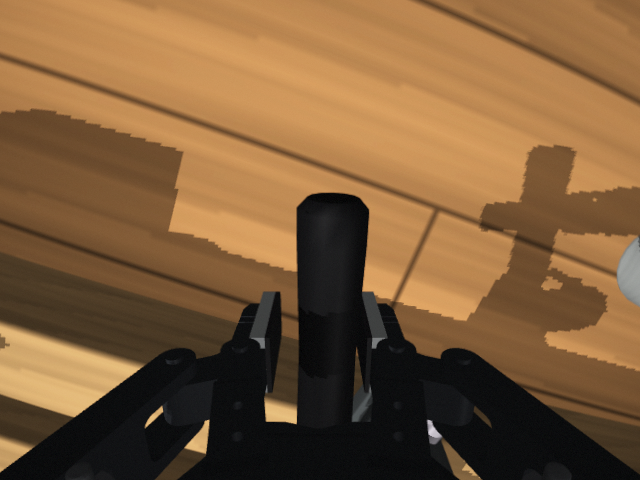

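arm_command([
  [[0, -11, 0], [0, 0, -4], 0.37],
  [[-2, -22, 0], [0, 0, -8], 0.37],
  [[-4, -33, 0], [0, 0, -12], 0.37],
  [[-6, -44, 0], [0, 0, -16], 0.37],
  [[-10, -55, 0], [0, 0, -20], 0.37],
  [[-15, -68, 0], [0, 0, -25], 0.37],
  [[-21, -80, 0], [0, 0, -30], 0.37],
  [[-29, -92, 0], [0, 0, -35], 0.37],
  [[-37, -103, 0], [0, 0, -40], 0.37],
  [[-47, -113, 0], [0, 0, -45], 0.37],
  [[-52, -118, 0], [0, 0, -47.5], 0.37],
  [[-57, -123, 0], [0, 0, -50], 0.37],
])

```text
t: 8.43
tool_pos: [0.5568, -0.1681, 0.1398]
ee_rot: [[-0.348, -0.938, 0.0], [-0.938, 0.348, 0.0], [-0.0, -0.0, -1.0]]
contact_force: [-1.3, 1.1, -0.0]
width: 0.0318
```

```bash
python3 - <<'E'
from h import *
ar();cap('wrist','w12.png');cap('scene','s12.png')
a=cv2.imread('pics/s12.png')[130:330,180:420]
cv2.imwrite('pics/s12c.png',cv2.resize(a,(720,600),interpolation=cv2.INTER_CUBIC))
E
```

```text
t 8.43 r mm 161.3 pos ang 249.23 yaw 249.64 z 0.1398 F on tool: ccw -1.57 rad -0.54 fz -0.0 w 0.0318 q6 -19.5
```

View pics/w12.png

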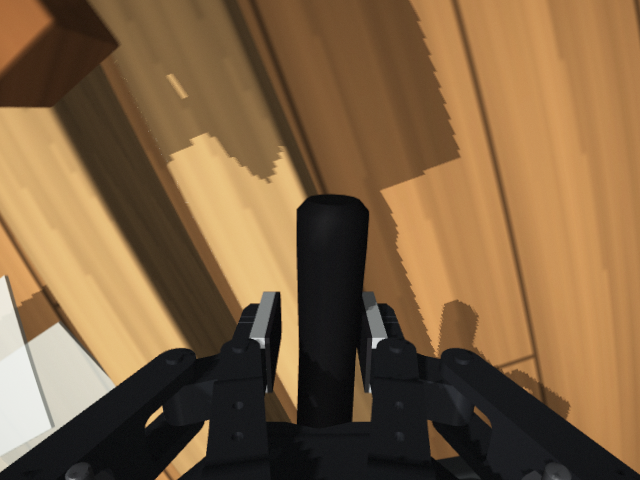

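View pics/s12c.png

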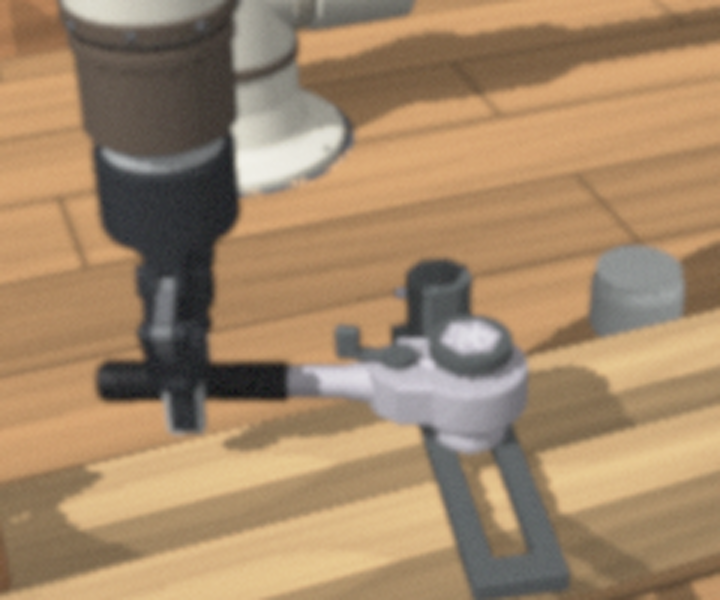

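arm_command([
  [[0, -11, 0], [0, 0, -4], 0.37],
  [[-2, -22, 0], [0, 0, -8], 0.37],
  [[-4, -33, 0], [0, 0, -12], 0.37],
  [[-6, -44, 0], [0, 0, -16], 0.37],
  [[-10, -55, 0], [0, 0, -20], 0.37],
  [[-15, -68, 0], [0, 0, -25], 0.37],
  [[-21, -80, 0], [0, 0, -30], 0.37],
  [[-29, -92, 0], [0, 0, -35], 0.37],
  [[-37, -103, 0], [0, 0, -40], 0.37],
  [[-47, -113, 0], [0, 0, -45], 0.37],
  [[-52, -118, 0], [0, 0, -47.5], 0.37],
  [[-57, -123, 0], [0, 0, -50], 0.37],
])

```text
t: 9.53
tool_pos: [0.6914, -0.1569, 0.1396]
ee_rot: [[0.494, -0.869, -0.001], [-0.869, -0.494, -0.0], [-0.0, 0.0, -1.0]]
contact_force: [-1.1, -0.5, 0.2]
width: 0.0314
```

```bash
python3 - <<'E'
from h import *
ar();cap('wrist','w13.png');cap('scene','s13.png')
a=cv2.imread('pics/s13.png')[130:330,180:420]
cv2.imwrite('pics/s13c.png',cv2.resize(a,(720,600),interpolation=cv2.INTER_CUBIC))
E
```

```text
t 9.53 r mm 159.6 pos ang 299.02 yaw 299.62 z 0.1396 F on tool: ccw -1.26 rad -0.1 fz 0.16 w 0.0314 q6 29.4
```

View pics/w13.png

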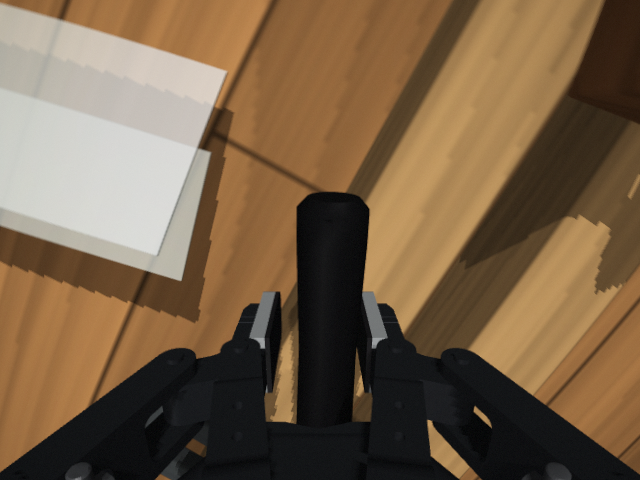

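View pics/s13c.png

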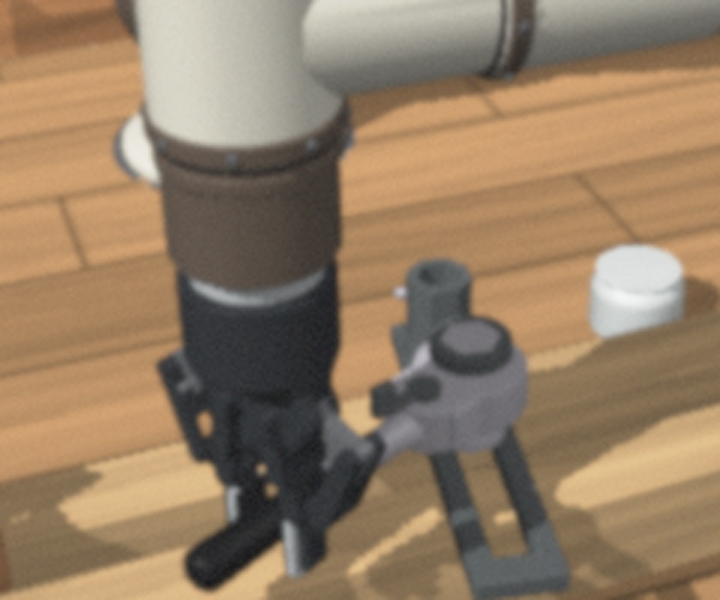

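arm_command([
  [[0, 8, 0], [0, 0, 3], 0.37],
  [[-1, 17, 0], [0, 0, 6], 0.37],
  [[-2, 25, 0], [0, 0, 9], 0.37],
  [[-3, 33, 0], [0, 0, 12], 0.37],
  [[-5, 41, 0], [0, 0, 15], 0.37],
  [[-8, 49, 0], [0, 0, 18], 0.37],
  [[-11, 57, 0], [0, 0, 21], 0.37],
  [[-14, 65, 0], [0, 0, 24], 0.37],
  [[-17, 73, 0], [0, 0, 27], 0.37],
])

```text
t: 10.38
tool_pos: [0.6197, -0.1783, 0.14]
ee_rot: [[0.04, -0.999, 0.003], [-0.999, -0.04, 0.0], [-0.0, -0.003, -1.0]]
contact_force: [2.5, 2.3, -0.6]
width: 0.0315
```

```bash
python3 - <<'E'
from h import *
ar()
E
```

```text
t 10.38 r mm 161.1 pos ang 272.03 yaw 272.31 z 0.14 F on tool: ccw 2.54 rad -2.23 fz -0.59 w 0.0315 q6 4.0
```

arm_command([
  [[0, 8, 0], [0, 0, 3], 0.37],
  [[-1, 17, 0], [0, 0, 6], 0.37],
  [[-2, 25, 0], [0, 0, 9], 0.37],
  [[-3, 33, 0], [0, 0, 12], 0.37],
  [[-5, 41, 0], [0, 0, 15], 0.37],
  [[-8, 49, 0], [0, 0, 18], 0.37],
])

```text
t: 10.88
tool_pos: [0.5706, -0.1731, 0.1402]
ee_rot: [[-0.27, -0.963, 0.004], [-0.963, 0.27, -0.001], [-0.0, -0.004, -1.0]]
contact_force: [1.4, -1.5, -0.4]
width: 0.0315
```

```bash
python3 - <<'E'
from h import *
ar();cap('wrist','w14.png')
E
```

```text
t 10.88 r mm 161.7 pos ang 254.44 yaw 254.31 z 0.1402 F on tool: ccw 1.71 rad 1.11 fz -0.44 w 0.0315 q6 -14.4
```

View pics/w14.png

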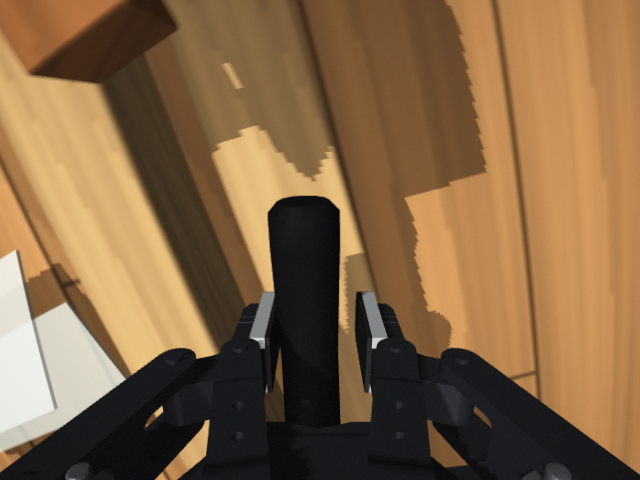

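arm_command([
  [[0, 8, 0], [0, 0, 3], 0.37],
  [[-1, 17, 0], [0, 0, 6], 0.37],
  [[-2, 25, 0], [0, 0, 9], 0.37],
  [[-3, 33, 0], [0, 0, 12], 0.37],
])

```text
t: 11.27
tool_pos: [0.5402, -0.1613, 0.1402]
ee_rot: [[-0.463, -0.886, 0.004], [-0.886, 0.463, -0.0], [-0.002, -0.004, -1.0]]
contact_force: [4.2, 0.4, -0.3]
width: 0.0313
```

```bash
python3 - <<'E'
from h import *
ar()
E
```

```text
t 11.27 r mm 161.8 pos ang 242.86 yaw 242.41 z 0.1402 F on tool: ccw 3.54 rad -2.22 fz -0.33 w 0.0313 q6 -27.5
```

arm_command([
  [[0, 6, 0], [0, 0, 2], 0.37],
  [[0, 11, 0], [0, 0, 4], 0.37],
  [[-1, 17, 0], [0, 0, 6], 0.37],
  [[-1, 17, 0], [0, 0, 6], 0.37],
  [[-1, 17, 0], [0, 0, 6], 0.37],
])

```text
t: 11.68
tool_pos: [0.525, -0.1526, 0.1401]
ee_rot: [[-0.55, -0.835, 0.002], [-0.835, 0.55, -0.0], [-0.001, -0.002, -1.0]]
contact_force: [0.6, 0.6, 1.1]
width: 0.0318
```

```bash
python3 - <<'E'
from h import *
ar()
E
```

```text
t 11.68 r mm 162.0 pos ang 236.65 yaw 236.64 z 0.1401 F on tool: ccw 0.15 rad -0.82 fz 1.15 w 0.0318 q6 -34.2
```

arm_command([
  [[0, 8, 0], [0, 0, 3], 0.37],
  [[-1, 17, 0], [0, 0, 6], 0.37],
  [[-2, 25, 0], [0, 0, 9], 0.37],
  [[-3, 33, 0], [0, 0, 12], 0.37],
])

```text
t: 12.02
tool_pos: [0.5001, -0.1323, 0.1401]
ee_rot: [[-0.713, -0.701, 0.004], [-0.701, 0.713, -0.001], [-0.002, -0.003, -1.0]]
contact_force: [3.9, -1.6, 0.2]
width: 0.0313
```

```bash
python3 - <<'E'
from h import *
ar()
E
```

```text
t 12.02 r mm 161.9 pos ang 225.28 yaw 224.49 z 0.1401 F on tool: ccw 3.86 rad -1.62 fz 0.24 w 0.0313 q6 -48.8
```

arm_command([
  [[0, 8, 0], [0, 0, 3], 0.37],
  [[-1, 17, 0], [0, 0, 6], 0.37],
  [[-2, 25, 0], [0, 0, 9], 0.37],
  [[-3, 33, 0], [0, 0, 12], 0.37],
])

```text
t: 12.35
tool_pos: [0.479, -0.1067, 0.1401]
ee_rot: [[-0.843, -0.537, 0.003], [-0.537, 0.843, -0.001], [-0.002, -0.003, -1.0]]
contact_force: [3.5, -2.3, 0.3]
width: 0.0318
```

```bash
python3 - <<'E'
from h import *
ar()
E
```

```text
t 12.35 r mm 161.9 pos ang 213.5 yaw 212.5 z 0.1401 F on tool: ccw 3.87 rad -1.65 fz 0.32 w 0.0318 q6 -64.1
```

arm_command([
  [[0, 8, 0], [0, 0, 3], 0.37],
  [[-1, 17, 0], [0, 0, 6], 0.37],
  [[-2, 25, 0], [0, 0, 9], 0.37],
  [[-3, 33, 0], [0, 0, 12], 0.37],
])

```text
t: 12.68
tool_pos: [0.4638, -0.0775, 0.1401]
ee_rot: [[-0.937, -0.35, 0.003], [-0.35, 0.937, -0.002], [-0.002, -0.003, -1.0]]
contact_force: [3.7, -5.3, -0.9]
width: 0.0315
```

```bash
python3 - <<'E'
from h import *
ar();cap('wrist','w15.png')
E
```

```text
t 12.68 r mm 161.8 pos ang 201.82 yaw 200.51 z 0.1401 F on tool: ccw 6.32 rad -1.5 fz -0.86 w 0.0315 q6 -80.1
```

View pics/w15.png

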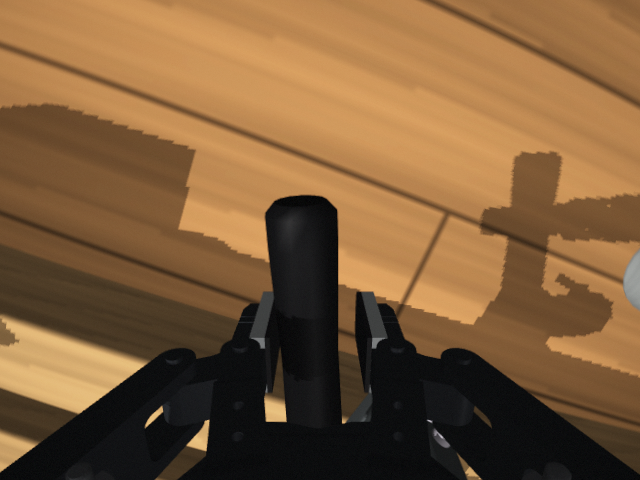

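arm_command([
  [[0, -6, 0], [0, 0, -1], 0.37],
  [[0, -14, 0], [0, 0, -4], 0.37],
  [[-2, -25, 0], [0, 0, -8], 0.37],
  [[-4, -36, 0], [0, 0, -12], 0.37],
  [[-6, -46, 0], [0, 0, -15], 0.37],
  [[-10, -57, 0], [0, 0, -19], 0.37],
  [[-16, -70, 0], [0, 0, -24], 0.37],
  [[-22, -82, 0], [0, 0, -29], 0.37],
  [[-30, -93, 0], [0, 0, -34], 0.37],
  [[-38, -104, 0], [0, 0, -39], 0.37],
  [[-48, -114, 0], [0, 0, -44], 0.37],
  [[-58, -124, 0], [0, 0, -49], 0.37],
])

```text
t: 13.73
tool_pos: [0.5598, -0.1729, 0.1387]
ee_rot: [[-0.345, -0.939, -0.003], [-0.939, 0.345, 0.001], [0.0, 0.003, -1.0]]
contact_force: [-0.1, 0.6, -0.5]
width: 0.0315
```

```bash
python3 - <<'E'
from h import *
ar()
E
```

```text
t 13.73 r mm 164.8 pos ang 250.78 yaw 249.85 z 0.1387 F on tool: ccw -0.28 rad -0.53 fz -0.46 w 0.0315 q6 -18.7
```

arm_command([
  [[-3, 8, 0], [0, 0, 2], 0.37],
  [[-5, 17, 0], [0, 0, 5], 0.37],
  [[-6, 25, 0], [0, 0, 8], 0.37],
  [[-7, 33, 0], [0, 0, 11], 0.37],
  [[-7, 33, 0], [0, 0, 11], 0.37],
])

```text
t: 14.15
tool_pos: [0.5303, -0.1541, 0.139]
ee_rot: [[-0.521, -0.853, -0.002], [-0.853, 0.521, 0.001], [0.001, 0.003, -1.0]]
contact_force: [-0.2, 0.2, -0.1]
width: 0.0314
```

```bash
python3 - <<'E'
from h import *
ar()
E
```

```text
t 14.15 r mm 160.4 pos ang 238.53 yaw 238.58 z 0.139 F on tool: ccw -0.31 rad -0.02 fz -0.11 w 0.0314 q6 -32.0
```

arm_command([
  [[0, 6, 0], [0, 0, 2], 0.37],
  [[0, 11, 0], [0, 0, 4], 0.37],
  [[-1, 17, 0], [0, 0, 6], 0.37],
  [[-2, 22, 0], [0, 0, 8], 0.37],
])

```text
t: 14.48
tool_pos: [0.5158, -0.143, 0.1395]
ee_rot: [[-0.634, -0.773, 0.003], [-0.773, 0.634, -0.003], [-0.0, -0.004, -1.0]]
contact_force: [4.5, -11.0, -4.9]
width: 0.0315
```

```bash
python3 - <<'E'
from h import *
ar()
E
```

```text
t 14.48 r mm 159.5 pos ang 232.0 yaw 230.65 z 0.1395 F on tool: ccw 10.36 rad 5.88 fz -4.87 w 0.0315 q6 -41.4
```

arm_command([
  [[0, 0, 0], [0, 0, 0], 0.37],
  [[0, 0, 0], [0, 0, 0], 0.37],
])

```text
t: 14.65
tool_pos: [0.5158, -0.143, 0.1395]
ee_rot: [[-0.633, -0.774, 0.003], [-0.774, 0.633, -0.002], [-0.0, -0.004, -1.0]]
contact_force: [4.6, -8.9, -3.6]
width: 0.0314
```

```bash
python3 - <<'E'
from h import *
ar()
E
```

```text
t 14.65 r mm 159.5 pos ang 231.99 yaw 230.74 z 0.1395 F on tool: ccw 9.12 rad 4.15 fz -3.56 w 0.0314 q6 -41.3
```

arm_command([
  [[0, 1, 0], [0, 0, 0.3], 0.37],
  [[0, 2, 0], [0, 0, 0.7], 0.37],
  [[0, 2, 0], [0, 0, 0.7], 0.37],
  [[0, 2, 0], [0, 0, 0.7], 0.37],
])

```text
t: 14.98
tool_pos: [0.5146, -0.142, 0.1395]
ee_rot: [[-0.642, -0.766, 0.003], [-0.766, 0.642, -0.003], [-0.0, -0.004, -1.0]]
contact_force: [5.2, -9.2, -5.1]
width: 0.0318
```

```bash
python3 - <<'E'
from h import *
ar()
E
```

```text
t 14.98 r mm 159.4 pos ang 231.45 yaw 230.03 z 0.1395 F on tool: ccw 9.83 rad 3.94 fz -5.06 w 0.0318 q6 -42.2
```

arm_command([
  [[0, 0, 0], [0, 0, 0], 0.37],
  [[0, 0, 0], [0, 0, 0], 0.37],
  [[0, 0, 0], [0, 0, 0], 0.37],
  [[0, 0, 0], [0, 0, 0], 0.37],
  [[0, 0, 0], [0, 0, 0], 0.37],
  [[0, 0, 0], [0, 0, 0], 0.37],
])

```text
t: 15.48
tool_pos: [0.5146, -0.142, 0.1395]
ee_rot: [[-0.642, -0.766, 0.003], [-0.766, 0.642, -0.003], [-0.0, -0.004, -1.0]]
contact_force: [4.5, -8.5, -4.9]
width: 0.0313
```

```bash
python3 - <<'E'
from h import *
ar()
s=ctrl.get_state();print(s['wrist_torque'],s['joint_torque'])
E
```

```text
t 15.48 r mm 159.5 pos ang 231.45 yaw 230.03 z 0.1395 F on tool: ccw 8.85 rad 3.84 fz -4.87 w 0.0313 q6 -42.2
[-2.35045692 -1.24596053 -0.01027553] [ 3.85093644e+00 -3.53498518e+01  1.46065941e+01  1.66205596e+00
 -1.19694013e+00 -2.00719619e-02]
```

arm_command([
  [[1, 0, 1], [0, 0, -1], 0.37],
  [[2, 0, 2], [0, 0, -2], 0.37],
  [[2, 0, 2], [0, 0, -2.5], 0.37],
  [[2, 0, 2], [0, 0, -2.5], 0.37],
])

```text
t: 15.82
tool_pos: [0.5155, -0.1434, 0.1392]
ee_rot: [[-0.607, -0.794, 0.009], [-0.795, 0.607, -0.003], [-0.003, -0.009, -1.0]]
contact_force: [5.4, -6.8, 1.5]
width: 0.0313
```

```bash
python3 - <<'E'
from h import *
ar();cap('wrist','w16.png')
E
```

```text
t 15.82 r mm 160.0 pos ang 232.0 yaw 232.61 z 0.1392 F on tool: ccw 8.45 rad 2.05 fz 1.47 w 0.0313 q6 -39.5
```

View pics/w16.png

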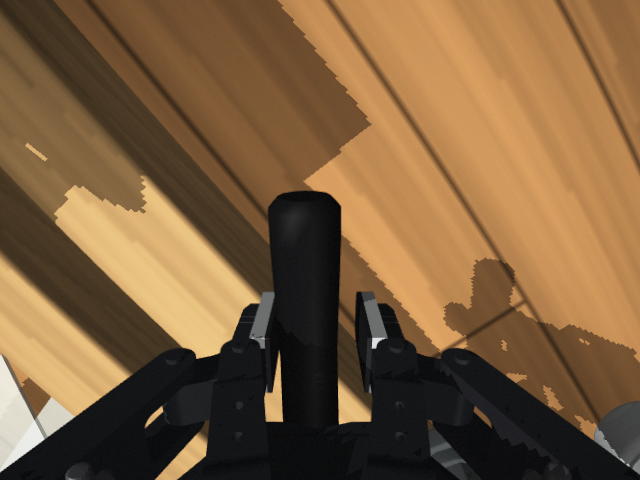

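arm_command([
  [[0, 1, 0], [0, 0, 0.3], 0.37],
  [[0, 2, 0], [0, 0, 0.6], 0.37],
  [[0, 2, 0], [0, 0, 0.6], 0.37],
  [[0, 2, 0], [0, 0, 0.6], 0.37],
  [[0, 2, 0], [0, 0, 0.6], 0.37],
  [[0, 2, 0], [0, 0, 0.6], 0.37],
])

```text
t: 16.37
tool_pos: [0.5139, -0.1423, 0.1392]
ee_rot: [[-0.616, -0.788, 0.009], [-0.788, 0.616, -0.003], [-0.003, -0.009, -1.0]]
contact_force: [6.6, -7.5, 1.1]
width: 0.0317
```

```bash
python3 - <<'E'
from h import *
ar()
E
```

```text
t 16.37 r mm 160.1 pos ang 231.31 yaw 232.0 z 0.1392 F on tool: ccw 9.82 rad 1.69 fz 1.09 w 0.0317 q6 -40.3
```

arm_command([
  [[0, 1, 0], [0, 0, 0.3], 0.37],
  [[0, 2, 0], [0, 0, 0.6], 0.37],
  [[0, 2, 0], [0, 0, 0.6], 0.37],
  [[0, 2, 0], [0, 0, 0.6], 0.37],
  [[0, 2, 0], [0, 0, 0.6], 0.37],
  [[0, 2, 0], [0, 0, 0.6], 0.37],
])

```text
t: 16.87
tool_pos: [0.5125, -0.1411, 0.1392]
ee_rot: [[-0.624, -0.781, 0.009], [-0.781, 0.624, -0.003], [-0.003, -0.009, -1.0]]
contact_force: [6.8, -8.0, 0.4]
width: 0.0314
```

arm_command([
  [[0, 0, 0], [0, 0, 0], 0.37],
])

```text
t: 16.95
tool_pos: [0.5125, -0.1411, 0.1392]
ee_rot: [[-0.624, -0.781, 0.009], [-0.781, 0.624, -0.003], [-0.003, -0.009, -1.0]]
contact_force: [5.9, -8.0, 0.6]
width: 0.0315
```

arm_command([
  [[0, 0, 0], [0, 0, 0], 0.37],
])

```text
t: 17.03
tool_pos: [0.5124, -0.1411, 0.1392]
ee_rot: [[-0.624, -0.781, 0.009], [-0.781, 0.624, -0.003], [-0.003, -0.009, -1.0]]
contact_force: [6.0, -8.7, 1.2]
width: 0.0317
```

```bash
python3 - <<'E'
from h import *
ar()
E
```

```text
t 17.03 r mm 160.1 pos ang 230.64 yaw 231.39 z 0.1392 F on tool: ccw 10.19 rad 2.92 fz 1.19 w 0.0317 q6 -41.0
```

arm_command([
  [[0, 1, 0], [0, 0, 0.3], 0.37],
  [[0, 1.5, 0], [0, 0, 0.5], 0.37],
  [[0, 1.5, 0], [0, 0, 0.5], 0.37],
  [[0, 1.5, 0], [0, 0, 0.5], 0.37],
  [[0, 1.5, 0], [0, 0, 0.5], 0.37],
  [[0, 1.5, 0], [0, 0, 0.5], 0.37],
])

```text
t: 17.53
tool_pos: [0.5114, -0.1402, 0.1392]
ee_rot: [[-0.631, -0.776, 0.009], [-0.776, 0.631, -0.003], [-0.003, -0.009, -1.0]]
contact_force: [6.4, -8.0, -0.4]
width: 0.0314
```

arm_command([
  [[0, 0, 0], [0, 0, 0], 0.37],
  [[0, 0, 0], [0, 0, 0], 0.37],
])

```text
t: 17.7
tool_pos: [0.5114, -0.1402, 0.1392]
ee_rot: [[-0.631, -0.776, 0.009], [-0.776, 0.631, -0.003], [-0.003, -0.009, -1.0]]
contact_force: [6.6, -8.5, -0.3]
width: 0.0317
```

arm_command([
  [[0, 0, 0], [0, 0, 0], 0.37],
  [[0, 0, 0], [0, 0, 0], 0.37],
])

```text
t: 17.87
tool_pos: [0.5114, -0.1402, 0.1393]
ee_rot: [[-0.631, -0.776, 0.009], [-0.776, 0.631, -0.003], [-0.003, -0.009, -1.0]]
contact_force: [5.9, -9.0, 0.0]
width: 0.0316
```

arm_command([
  [[0, 0, 0], [0, 0, 0], 0.37],
  [[0, 0, 0], [0, 0, 0], 0.37],
  [[0, 0, 0], [0, 0, 0], 0.37],
  [[0, 0, 0], [0, 0, 0], 0.37],
  [[0, 0, 0], [0, 0, 0], 0.37],
  [[0, 0, 0], [0, 0, 0], 0.37],
])

```text
t: 18.37
tool_pos: [0.5114, -0.1402, 0.1393]
ee_rot: [[-0.631, -0.776, 0.009], [-0.776, 0.631, -0.003], [-0.003, -0.009, -1.0]]
contact_force: [6.0, -8.7, -0.1]
width: 0.0316
```

```bash
python3 - <<'E'
from h import *
ar()
E
```

```text
t 18.37 r mm 160.1 pos ang 230.14 yaw 230.9 z 0.1393 F on tool: ccw 10.2 rad 2.85 fz -0.14 w 0.0316 q6 -41.6
```

arm_command([
  [[0, -3, 0], [0, 0, 0], 0.37],
  [[0, -6, 0], [0, 0, 0], 0.45],
  [[0, -7, 0], [0, 0, 0], 0.6],
  [[0, -7, 0], [0, 0, 0], 0.6],
  [[0, -7, 0], [0, 0, 0], 0.6],
  [[0, -7, -30], [0, 0, 0], 0.6],
  [[0, -7, -65], [0, 0, 0], 0.6],
  [[0, -7, -100], [0, 0, 0], 0.6],
  [[0, -7, -130], [0, 0, 0], 0.6],
  [[60, -7, -150], [0, 0, 0], 0.6],
  [[90, -7, -150], [0, 0, 0], 0.6],
  [[90, -7, -150], [0, 0, 0], 0.6],
])

```text
t: 19.37
tool_pos: [0.4521, -0.2141, 0.2888]
ee_rot: [[-0.635, -0.773, -0.0], [-0.773, 0.635, 0.0], [0.0, 0.0, -1.0]]
contact_force: [0.9, 0.6, 0.1]
width: 0.0512
```

```bash
python3 - <<'E'
from h import *
ar();cap('wrist','w17.png');cap('scene','s17.png')
E
```

```text
t 19.37 r mm 254.8 pos ang 230.56 yaw 230.61 z 0.2888 F on tool: ccw 0.33 rad -0.99 fz 0.06 w 0.0512 q6 -32.7
```

View pics/w17.png

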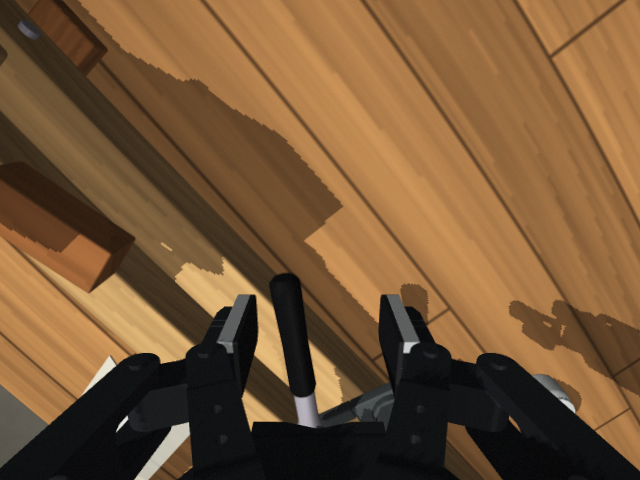

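View pics/s17.png

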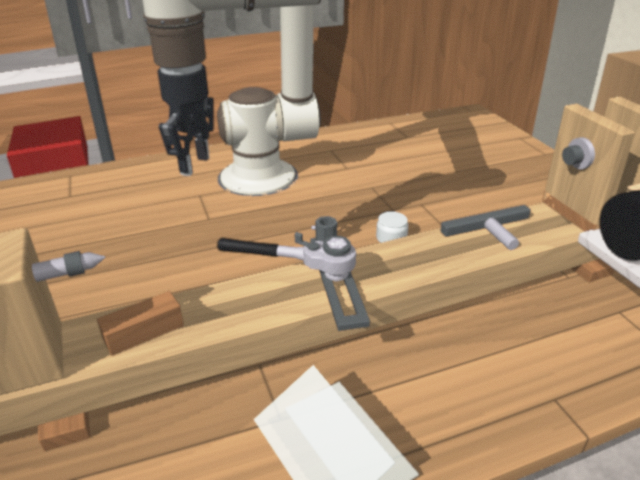

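```bash
python3 - <<'E'
from h import *
print(ctrl.job_done());st()
E
```

```text
the job is handed in; nothing more can be done
None
the job is handed in; nothing more can be done
```

The nut is tightened and holds a steady pull of about 10 N on the grip. The ratchet has been let go, and the job is handed in at about 19.5 s of the 72 s allowed.

- **Lever:** I nudged the tab over with the shut fingertips. The highest force read was about 5 N, once the handle reached its stop. The picture afterwards showed the lever leaning to the tighten side.
- **Swing back:** With the fingers loosely astride the grip, I swung the handle back about 110°. It clicked round freely; the force read at most about 1.6 N, a little over the 1 N quoted, but the sensor's own offset is of that order.
- **Tightening:** It took two clockwise strokes. The first drove the loose nut at 2–4 N until it began to bite. After a 50° swing back, I finished the second in small steps.
- **Final hold:** At the end the pull held at 10.0–10.5 N for over 0.8 s, and the handle did not move at all. The highest sideways pull read was 10.4 N. One moving reading came to about 13 N in total, because it also had sideways and vertical rubbing in it. I eased that off before the final steps.
- **Last look:** The gripper is clear of everything, the lever still leans to tighten, and the tee rest, blank and tin look unmoved. The handle sat a few degrees back after release. I took that as the ratchet relaxing, but I did not measure it, and the nut itself cannot be seen to check it directly.

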